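# Blend two sizes of grinding beads with a stirrer

### The job

The large and the small ceramic grinding beads were filled into the steel bowl on opposite sides of the line through its two handles; blend them. Take the stirrer from its cork mat and, with its foot down among the beads, stir round through both halves of the bowl several times, until every large bead has a small one close beside it, touching it or less than a centimetre away. Touch the beads only with the stirrer, keep them all in the bowl, leave the flask, beaker and timer where they are, and finally stand the stirrer upright in the middle of its mat again and let go.

Things in the scene. Friction and masses are not known exactly. Their poses are not given: they have to be found in the camera images.
- bowl: fixed round steel bowl, rim 158 mm across, 62 mm high, wall 4 mm; inside: flat floor 6 mm up, 69 mm across, then a 40 degree cone up to 70 mm radius at 36 mm height, then a steep wall; beads roll back to the middle. Two loop handles along its x axis; the line through them parts its halves. Large beads start at y > 0, small at y < 0, the very middle free. Origin: centre of the underside, z up.
- mat: round cork mat, 100 mm across, 8 mm thick, fixed; the stirrer stands on it. Origin: centre of the underside, z up.
- stirrer: stirrer, 140 mm tall, about 0.2 kg, standing upright: flat-bottomed round steel foot 28 mm across and 30 mm high, above it a thinner shaft, then a black square grip, 22x22 mm, from 70 to 140 mm up. Origin: centre of the underside of the foot; z runs up the shaft, x and y are square to the faces of the grip.
- stirrer_foot (a point): centre of the underside of the stirrer's foot
- stirrer_grip (a point): middle of the black grip, on the axis, 105 mm above the underside
- flask: bystander: clear conical flask, 61 mm across, 104 mm tall; origin centre of the underside
- beaker: bystander: small beaker with an orange filling, 54 mm across, 71 mm tall; origin centre of the underside
- timer: bystander: flat push-button timer, 64x68x19 mm; origin centre of the underside
- large_1: round white ceramic bead, 28 mm in diameter; one large bead (3 alike). Origin: its centre.
- large_2: like large_1
- large_3: like large_1
- small_1: round white ceramic bead, 18 mm in diameter; one small bead (7 alike). Origin: its centre.
- small_2: like small_1
- small_3: like small_1
- small_4: like small_1
- small_5: like small_1
- small_6: like small_1
- small_7: like small_1

How it is judged:
On the way, in this order (a step that is already met when the one before it is completed fails the run):
1. the stirrer is lifted clear of its mat (height (world z) of stirrer_foot above 0.045 m), for 0.1 s.
2. the stirrer's foot, down among the beads, is in the half that held the large beads (+y of the bowl), first time (y of stirrer_foot in the frame of bowl above 0.01 m and horizontal distance between stirrer_foot and bowl below 0.074 m and height (world z) of stirrer_foot below 0.03 m), for 0.04 s.
3. the stirrer's foot, down among the beads, is in the half that held the small beads (-y of the bowl), first time (y of stirrer_foot in the frame of bowl below -0.01 m and horizontal distance between stirrer_foot and bowl below 0.074 m and height (world z) of stirrer_foot below 0.03 m), for 0.04 s.
4. the stirrer's foot, down among the beads, is in the half that held the large beads (+y of the bowl), second time (all of step 2), for 0.04 s.
5. the stirrer's foot, down among the beads, is in the half that held the small beads (-y of the bowl), second time (all of step 3), for 0.04 s.
At the end, for the whole second after the job is handed in: Each large bead has a small one within 38 mm, centre to centre (a gap of up to 15 mm); all ten beads are in the bowl; the stirrer stands upright (within 0.1 rad) and still on its mat, within 35 mm of its centre ((distance between large_1 and small_1 below 0.038 m or distance between large_1 and small_2 below 0.038 m or distance between large_1 and small_3 below 0.038 m or distance between large_1 and small_4 below 0.038 m or distance between large_1 and small_5 below 0.038 m or distance between large_1 and small_6 below 0.038 m or distance between large_1 and small_7 below 0.038 m) and (distance between large_2 and small_1 below 0.038 m or distance between large_2 and small_2 below 0.038 m or distance between large_2 and small_3 below 0.038 m or distance between large_2 and small_4 below 0.038 m or distance between large_2 and small_5 below 0.038 m or distance between large_2 and small_6 below 0.038 m or distance between large_2 and small_7 below 0.038 m) and (distance between large_3 and small_1 below 0.038 m or distance between large_3 and small_2 below 0.038 m or distance between large_3 and small_3 below 0.038 m or distance between large_3 and small_4 below 0.038 m or distance between large_3 and small_5 below 0.038 m or distance between large_3 and small_6 below 0.038 m or distance between large_3 and small_7 below 0.038 m) and horizontal distance between each of large_1, large_2, large_3, small_1, small_2, small_3, small_4, small_5, small_6, small_7 and bowl below 0.076 m and height (world z) of each of large_1, large_2, large_3, small_1, small_2, small_3, small_4, small_5, small_6, small_7 below 0.055 m and horizontal distance between stirrer and mat below 0.035 m and angle between stirrer's own z axis and vertical below 0.1 rad and height (world z) of stirrer below 0.013 m and linear speed of stirrer below 0.03 m/s); the robot touches nothing.
It fails at once if a bead is thrown or carried out of the bowl (horizontal distance between any of large_1, large_2, large_3, small_1, small_2, small_3, small_4, small_5, small_6, small_7 and bowl above 0.085 m).
It fails at once if the fingers push a bead (over 1 N) (contact force between the fingers and large_1 above 1 N or contact force between the fingers and large_2 above 1 N or contact force between the fingers and large_3 above 1 N or contact force between the fingers and small_1 above 1 N or contact force between the fingers and small_2 above 1 N or contact force between the fingers and small_3 above 1 N or contact force between the fingers and small_4 above 1 N or contact force between the fingers and small_5 above 1 N or contact force between the fingers and small_6 above 1 N or contact force between the fingers and small_7 above 1 N).
It fails at once if the flask, beaker or timer is shifted by more than 25 mm (distance of any of flask, beaker, timer from where it was at the start of the episode above 0.025 m).
It also fails if it takes over 67 s, if anything falls off the work surface, if the arm or the gripper's body presses on something with over 40 N, if the wrist force passes 120 N, or if a joint passes its speed limit or range.

### The arm

A 7-joint arm with a two-finger parallel gripper is mounted at the origin on a cart in front of the work surface, level with it; the furniture and walls round the work are solid. World frame = base frame: x ahead of the robot, y to its left, z up, the work surface at z = 0. Lengths are in m, angles in rad, forces in N, time in s.
With the tool pointing down it reaches from about 0.4 to 0.875 m from the base axis. Payload 4.4 kg.
Tool frame: the origin (TCP) lies between the finger pads; the fingertips stand 11 mm ahead of it and the grasp point (between the pads) lies 8 mm behind it; z points along the fingers, y is the line along which they close (so a half turn about z gives the same grasp; the last joint's range is limited). The gripper opens to 85 mm and grips with 20 to 120 N. Pads are 22 mm wide; open, the fingers measure 114 mm over their backs; the gripper's body (76 mm by 85 mm) begins 54 mm behind the grasp point. The pads swing forward as they close: fully open they stand 13 mm farther back than shut.
Start: joints at [1.277, 0.628, 0.038, 1.517, -0.027, 0.996, -0.02], TCP at [0.147, -0.633, 0.242] pointing down, gripper open.
Joint ranges: [-3.06, 3.06], [-0.37, 2.12], [-1.25, 1.32], [0.18, 2.47], [-1.1, 4.24], [0.23, 1.98], [-2.94, 2.94]. Speed limits (rad/s): [2.57, 2.57, 3.14, 3.14, 3.14, 3.14, 3.14].

### API

Orientations are given as a rotation vector (axis times angle).
In Python, from station import ctrl gives the robot as it stands.
- The arm moves only by the shell command python3 -m inch 'ROWS' [FORCE]. ROWS is JSON, a list of rows, each a list of 7 numbers: the shift along the tool's x, y, z scaled (see below), then the turn, a rotation vector about the tool's x, y, z scaled (see below), then the opening, from 0 (shut) to 1 (fully open). A call has 1 to 8 rows; each row is the pose to reach, as a shift and turn from the pose commanded when the call began, along the tool's axes at that moment, turning the shorter way round; what a row does not reach only later rows make up. The controller multiplies each number of a shift by 15 cm and each number of a turn by pi rad. A row lasts 1/10 s, in which the tool goes at most 50 mm and 8.59 degrees, less where a joint would pass 70% of its speed; a pose out of reach is approached as far as the arm can. A call with a number of a shift or a turn outside -1 to 1 is refused whole. A call with a gripper value outside its range is refused whole. The fingers move at their own pace and stop on an object; FORCE is the grip in N (left out, the last holds). Time passes only in rows, so rows that repeat a pose let the fingers close. It gives the time, the measured TCP pose, the force, the opening and the grip force at its end, in the units of the state.
- ctrl.read_state(): the state, without advancing time (a new reading comes with each control period).
- ctrl.snapshot(name): name is "scene" or "top" or "wrist"; returns a dict with "color" (400x640x3 uint8, red, green, blue), "fx", "fy", "cx", "cy" (pixels), "rvec" (rotation vector, rad) and "tvec" (3), from world to camera coordinates, as OpenCV has them. Camera axes: x right, y down, z forward; pixel columns grow to the right and rows downward; lengths in m; the calibration is good to about 2 mm. A picture is of the moment at which its call begins. There is no depth.
- ctrl.hand_in(): hands the job in; it is judged then, once.
The state is a dict: "time": time; "q": joint angles; "qd": joint speeds; "tau": joint torques, N m; "ee_pos": TCP position; "eef_rot": TCP orientation; "force": force on the tool from outside, world axes, zero at the start; "moment": the same for the moment, N m; "opening": opening from 0.0 (shut) to 1.0 (fully open); "grasp_force": force on a finger pad.
Only numpy, scipy, OpenCV 4.12 (cv2) and the standard library are available. Lean on these libraries where they do the work, as an engineer would, in place of code of your own. Each camera call takes 0.05 s, during which the arm holds its last target. There are 200 camera calls.

## Working session

There is one attempt and no reset: what is moved stays moved. The work goes in short steps, Python scripts to look and compute and a shell command to move; the robot and the scene stay as the last step left them, time stands still between calls to the robot, and variables do not carry over. Pictures are saved under pics/ and viewed, at most 10 in all, crops included, and the job is handed in when it is done.

```bash
mkdir -p pics; ls; python3 - <<'E'
from station import ctrl
import cv2
s=ctrl.read_state();print(s)
for n in("scene","top"):
    d=ctrl.snapshot(n);cv2.imwrite(f"pics/{n}0.png",d["color"][:,:,::-1]);print(n,[d[k] for k in("fx","fy","cx","cy","rvec","tvec")])
E
```

```text
pics
{'time': 0.0, 'q': array([ 1.27721883,  0.62932694,  0.03843437,  1.51839134, -0.02700614,
        0.99626386, -0.01999696]), 'qd': array([-0.00036405, -0.00053153,  0.00083989, -0.00031776,  0.00043929,
       -0.00023887,  0.0001623 ]), 'tau': array([ 1.78498358e-04, -5.63389099e+01,  1.22605585e+00, -1.93441057e+01,
        1.09418220e-02,  1.05600359e-02,  8.63853586e-06]), 'ee_pos': array([ 0.14667626, -0.63261476,  0.24139388]), 'eef_rot': array([-3.11939352e+00, -3.56816214e-01,  3.56392900e-04]), 'force': array([0.28850284, 0.27435531, 1.10221033]), 'moment': array([ 0.01808131, -0.0252276 , -0.03628485]), 'grasp_force': 0.0, 'opening': 1.0010737931368583}
scene [496.8460504734201, 496.8460504734201, 325.8365361308761, 201.189984443421, array([ 1.26512912, -2.39115196,  0.82056562]), array([0.31955566, 0.43341008, 1.50136333])]
top [479.21142344441756, 479.21142344441756, 318.3876921466132, 192.67434662542252, array([ 2.16146374, -2.03134831,  0.24189167]), array([-0.02493274,  0.61123688,  1.23008254])]
```

View pics/scene0.png

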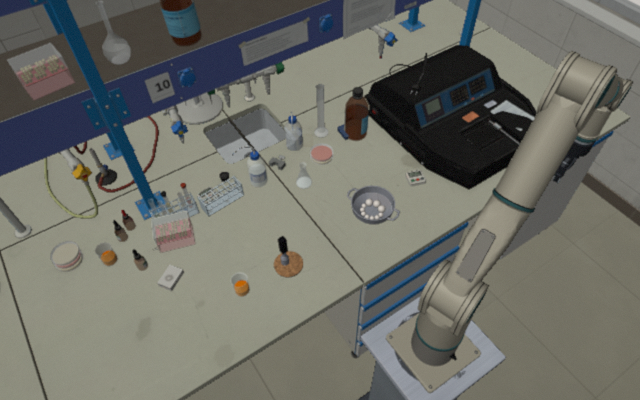

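View pics/top0.png

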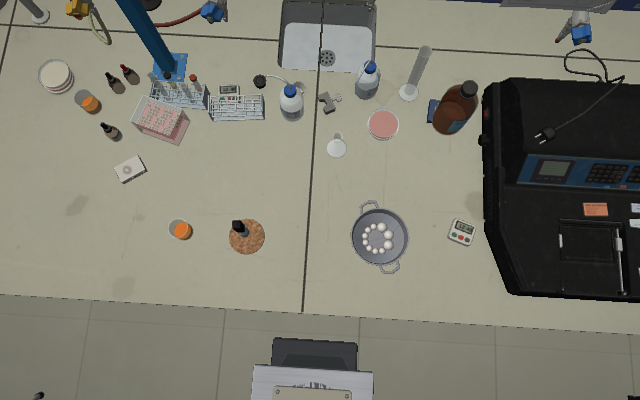

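The views show the bowl at top(379,237), with handles at (369,207) and (390,267), large beads on the image right and small beads on the left. The mat is at (247,236), the stirrer grip at (239,228), the flask at (336,146), the beaker at (180,229) and the timer at (461,232). Next I'll measure them.

```bash
cat > h.py <<'E'
import numpy as np, cv2
from scipy.spatial.transform import Rotation as Ro
from station import ctrl
def cam(d):
    R=cv2.Rodrigues(np.array(d["rvec"]))[0];K=np.array([[d["fx"],0,d["cx"]],[0,d["fy"],d["cy"]],[0,0,1]]);return K,R,np.array(d["tvec"])
def ray(d,uv):
    K,R,t=cam(d);return -R.T@t,R.T@np.linalg.inv(K)@np.array([uv[0],uv[1],1.])
def plane(d,uv,z):
    c,r=ray(d,uv);return c+r*(z-c[2])/r[2]
def tri(d1,p1,d2,p2):
    P=[]
    for d in(d1,d2):
        K,R,t=cam(d);P.append(K@np.c_[R,t])
    X=cv2.triangulatePoints(P[0],P[1],np.array(p1,float),np.array(p2,float))[:,0];return X[:3]/X[3]
def proj(d,X):
    K,R,t=cam(d);p=K@(R@np.array(X)+t);return p[:2]/p[2]
def blobs(m,a=20):
    n,l,s,c=cv2.connectedComponentsWithStats(m.astype(np.uint8));return [(tuple(np.round(c[i],1)),tuple(int(v) for v in s[i])) for i in range(1,n) if s[i,4]>=a]
def crop(d,x0,y0,w,h,k,name): cv2.imwrite(f"pics/{name}.png",cv2.resize(d["color"][y0:y0+h,x0:x0+w,::-1],None,fx=k,fy=k,interpolation=cv2.INTER_CUBIC))
E
python3 - <<'E'
from h import *
T=ctrl.snapshot("top");S=ctrl.snapshot("scene")
def box(m,x0,y0,x1,y1):
    o=np.zeros_like(m);o[y0:y1,x0:x1]=m[y0:y1,x0:x1];return o
for n,d,b,bb in(("top",T,(222,210,270,260),(345,195,415,280)),("scene",S,(265,230,310,285),(342,180,405,228))):
    h=cv2.cvtColor(d["color"],cv2.COLOR_RGB2HSV);c=d["color"].max(2)
    print(n,"cork",blobs(box((h[...,1]>90)&(c>90),*b)),"black",blobs(box(c<60,*b),5))
    white=box((c>200),*bb); print("white",blobs(white,3))
    print("bowl",blobs(box((c<175)&(h[...,0]>85),*bb),30))
    m=box((h[...,1]>90)&(c>90),*b).astype(np.uint8)
    k=max(cv2.findContours(m,0,2)[0],key=cv2.contourArea);e=cv2.fitEllipse(cv2.convexHull(k));print("matellipse",e,plane(d,e[0],.008))
a=cv2.resize(T["color"][190:285,215:420],None,fx=3.8,fy=3.8,interpolation=2)
cv2.imwrite("pics/a.png",a[:,:,::-1])
b=cv2.resize(S["color"][170:285,260:410],None,fx=5,fy=5,interpolation=2);cv2.imwrite("pics/b.png",b[:,:,::-1])
E
```

```text
top cork [((np.float64(247.3), np.float64(237.7)), (229, 219, 35, 35, 798))] black [((np.float64(238.2), np.float64(226.2)), (232, 220, 13, 13, 125)), ((np.float64(246.7), np.float64(233.7)), (244, 230, 5, 7, 11))]
white [((np.float64(372.5), np.float64(226.0)), (371, 225, 4, 3, 8)), ((np.float64(380.3), np.float64(226.1)), (378, 224, 5, 5, 20)), ((np.float64(367.0), np.float64(229.0)), (366, 228, 3, 3, 9)), ((np.float64(387.0), np.float64(234.0)), (385, 232, 5, 5, 21)), ((np.float64(364.0), np.float64(235.0)), (363, 234, 3, 3, 9)), ((np.float64(364.0), np.float64(242.0)), (363, 241, 3, 3, 9)), ((np.float64(387.0), np.float64(244.0)), (385, 242, 5, 5, 21)), ((np.float64(368.1), np.float64(247.3)), (367, 246, 3, 4, 9)), ((np.float64(374.1), np.float64(250.3)), (373, 249, 3, 4, 9)), ((np.float64(381.0), np.float64(250.0)), (380, 249, 3, 3, 9))]
bowl [((np.float64(380.2), np.float64(235.8)), (351, 201, 58, 73, 1970)), ((np.float64(376.1), np.float64(238.7)), (367, 229, 20, 21, 262))]
matellipse ((246.31459045410156, 236.2533416748047), (33.96809768676758, 35.412200927734375), 44.71752166748047) [0.48929854 0.20660041 0.008     ]
scene cork [((np.float64(288.8), np.float64(264.7)), (274, 251, 29, 26, 475))] black [((np.float64(282.5), np.float64(244.6)), (278, 236, 10, 18, 115))]
white [((np.float64(367.8), np.float64(201.2)), (367, 200, 3, 3, 6)), ((np.float64(375.5), np.float64(202.5)), (375, 202, 2, 2, 4)), ((np.float64(380.2), np.float64(207.8)), (379, 207, 3, 3, 6))]
bowl [((np.float64(372.8), np.float64(202.0)), (347, 186, 53, 38, 927)), ((np.float64(371.3), np.float64(210.3)), (365, 205, 14, 11, 115))]
matellipse ((288.01226806640625, 263.6213073730469), (25.041351318359375, 28.561128616333008), 80.30632019042969) [0.48276083 0.21283378 0.008     ]
```

View pics/a.png

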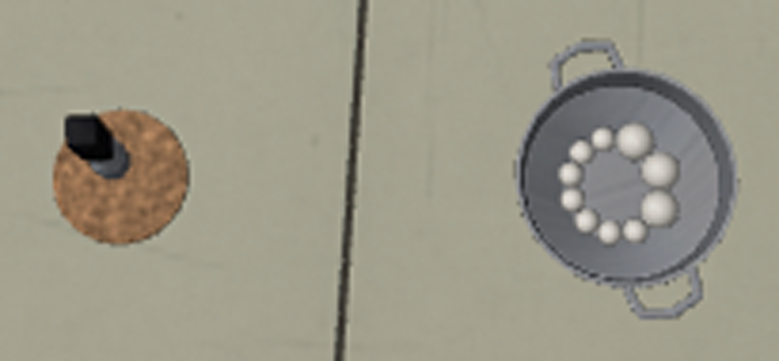

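View pics/b.png

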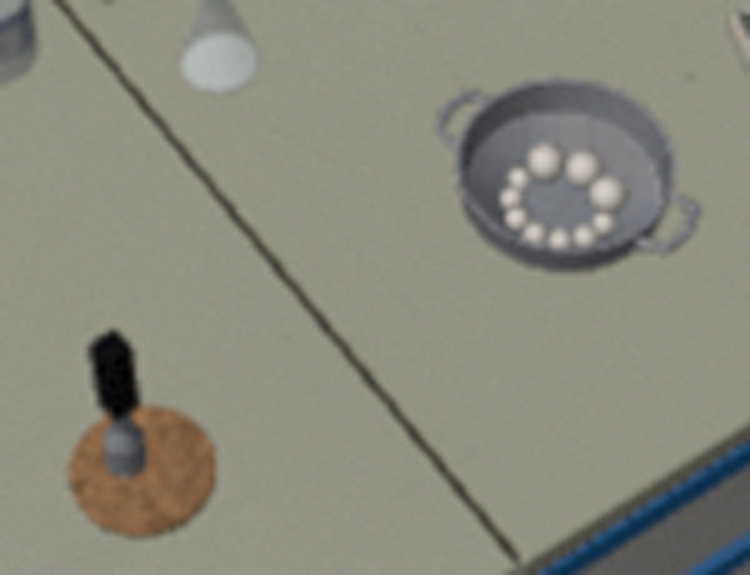

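The crops show the mat centre at top(246.8,236.6), with the stirrer slightly up-left of the centre. The bowl rim centre is near top crop(627,177), with handles at crop(585,60) and (665,300). The three large beads are on the right and the seven small ones on the left.

```bash
cat > m.py <<'E'
from h import *
T=ctrl.snapshot("top");S=ctrl.snapshot("scene")
np.set_printoptions(precision=4,suppress=True)
f=lambda x,y:(215+(x+.5)/3.8-.5,190+(y+.5)/3.8-.5); g=lambda x,y:(260+(x+.5)/5-.5,170+(y+.5)/5-.5)
print("mat",tri(T,f(121,177),S,g(142,470)), plane(T,f(121,177),.008),plane(S,g(142,470),.008))
print("grip mid",tri(T,(238.2,226.2),S,(282.5,244.6)))
rt,rs=f(627,176),g(566,174)
print("rim",tri(T,rt,S,rs),plane(T,rt,.062),plane(S,rs,.062))
h1,h2=plane(T,f(587,62),.05),plane(T,f(665,298),.05);print("handles",h1,h2,(h1+h2)/2,"yaw",np.degrees(np.arctan2(*(h2-h1)[1::-1])))
print("large",tri(T,f(634,138),S,g(545,160)),tri(T,f(659,169),S,g(583,166)),tri(T,f(659,207),S,g(606,192)))
for n,p in(("flask",(336,148)),("beaker",(181,231)),("timer",(461,233))):print(n,plane(T,p,.01))
print("scene foot bottom",plane(S,g(125,472),.008))
W=ctrl.snapshot("wrist");print(W["fx"],W["cx"],W["cy"]);c,r=ray(W,(W["cx"],W["cy"]));print("wristcam",c,r)
s=ctrl.read_state();print("tool axes cols",Ro.from_rotvec(s["eef_rot"]).as_matrix())
E
python3 m.py
```

```text
mat [ 0.4916  0.2087 -0.008 ] [0.4894 0.2062 0.008 ] [0.4829 0.2128 0.008 ]
grip mid [0.5013 0.2152 0.1034]
rim [ 0.5091 -0.1625  0.0314] [ 0.5051 -0.158   0.062 ] [ 0.4908 -0.1471  0.062 ]
handles [ 0.588 -0.128  0.05 ] [ 0.4225 -0.1889  0.05  ] [ 0.5053 -0.1585  0.05  ] yaw -159.7946430256875
large [ 0.5411 -0.1695  0.0092] [ 0.519  -0.1879  0.0118] [ 0.4917 -0.1888  0.0092]
flask [ 0.7627 -0.0294  0.01  ]
beaker [0.4924 0.3895 0.01  ]
timer [ 0.5354 -0.3914  0.01  ]
scene foot bottom [0.488  0.2231 0.008 ]
301.8629460104729 319.3756134958307 200.4886265971927
wristcam [ 0.23   -0.6141  0.3741] [-0.3199 -0.0737 -0.9446]
tool axes cols [[ 0.9742  0.2258 -0.0001]
 [ 0.2258 -0.9742  0.0004]
 [ 0.     -0.0004 -1.    ]]
```

```bash
python3 -m inch '[[0.33,-0.3,-0.2,0,0,0,1],[0.67,-0.6,-0.3,0,0,0,1],[1,-0.9,-0.3,0,0,0,1],[1,-1,-0.3,0,0,0,1],[1,-1,-0.3,0,0,0,1]]' | tail -3
python3 -m inch '[[0.33,-0.3,0,0,0,0,1],[0.67,-0.6,0,0,0,0,1],[1,-0.9,0,0,0,0,1],[1,-1,0,0,0,0,1],[1,-1,0,0,0,0,1]]' | tail -3
python3 - <<'E'
from h import *
s=ctrl.read_state();print(s["time"],s["ee_pos"],s["eef_rot"],s["q"])
R=Ro.from_rotvec(s["eef_rot"]).as_matrix()
print("shift to",R.T@(np.array([.50,.21,.29])-s["ee_pos"])/.15)
W=ctrl.snapshot("wrist");cv2.imwrite("pics/w1.png",W["color"][:,:,::-1]);print(proj(W,(.505,-.158,.06)))
E
```

```text
force: [0.5, -1.5, 0.6]
opening: 0.997
grasp_force: 0.0
force: [-0.0, -0.0, 0.1]
opening: 0.997
grasp_force: 0.0
1.35 [ 0.37391207 -0.26766457  0.28751048] [-3.11731310e+00 -3.69943677e-01 -2.47001830e-03] [ 0.59271155  0.29991585 -0.03946984  1.96287214  0.01142084  0.87932486
 -0.78683724]
shift to [ 1.56258115 -2.89926622 -0.00732873]
[247.58591781  27.78601932]
```

```bash
python3 -m inch '[[0.25,-0.33,0,0,0,0,1],[0.5,-0.66,0,0,0,0,1],[0.6,-0.7,0,0,0,0,1],[0.6,-0.7,0,0,0,0,1],[0.6,-0.7,0,0,0,0,1]]' | tail -3
python3 - <<'E'
from h import *
s=ctrl.read_state();print(s["time"],s["ee_pos"])
W=ctrl.snapshot("wrist");cv2.imwrite("pics/w1.png",W["color"][:,:,::-1]);np.save("w1.npy",W,allow_pickle=True);print(proj(W,(.505,-.158,.06)))
E
python3 -m inch '[[0.3,-0.33,0,0,0,0,1],[0.6,-0.66,0,0,0,0,1],[0.6,-1,0,0,0,0,1],[0.6,-1,0,0,0,0,1]]' | tail -3
python3 -m inch '[[0,-0.33,0,0,0,0,1],[0.1,-0.66,0,0,0,0,1],[0.1,-1,0,0,0,0,1],[0.1,-1,0,0,0,0,1],[0.1,-1,0,0,0,0,1]]' | tail -3
python3 - <<'E'
from h import *
s=ctrl.read_state();print(s["time"],s["ee_pos"])
W=ctrl.snapshot("wrist");cv2.imwrite("pics/w2.png",W["color"][:,:,::-1]);np.save("w2.npy",W,allow_pickle=True);print(proj(W,(.5,.215,.148)))
a,b=cv2.imread("pics/w1.png"),cv2.imread("pics/w2.png")
cv2.imwrite("pics/w12.png",cv2.resize(np.vstack([a,b]),None,fx=.75,fy=.75,interpolation=3))
E
```

```text
force: [0.4, -0.7, 0.1]
opening: 0.999
grasp_force: 0.0
1.9 [ 0.4352824  -0.15162579  0.28729039]
[338.15238103 112.96204437]
force: [-0.4, -0.7, 0.2]
opening: 1.004
grasp_force: 0.0
force: [0.1, -1.4, 0.7]
opening: 0.999
grasp_force: 0.0
2.85 [0.46994289 0.16442464 0.28715431]
[271.53188293 148.1663027 ]
```

View pics/w12.png

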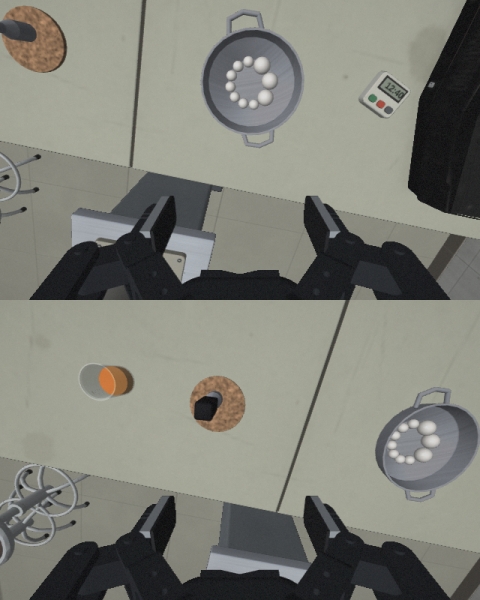

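w12 shows, at 0.75 scale, the bowl at (252,82) in the first view. In the second view the mat is at (217,104) and the grip top at (205,109). Next I'll put the camera straight above the stirrer.

```bash
python3 -m inch '[[-0.2,-0.2,0.1,0,0,0,1],[-0.28,-0.27,0.2,0,0,0,1],[-0.28,-0.27,0.2,0,0,0,1],[-0.28,-0.27,0.2,0,0,0,1]]' | tail -3
python3 - <<'E'
from h import *
s=ctrl.read_state();print(s["time"],s["ee_pos"],s["eef_rot"])
W=ctrl.snapshot("wrist");np.save("w3.npy",W,allow_pickle=True);p=proj(W,(.5,.215,.148));print(p)
h=cv2.cvtColor(W["color"],cv2.COLOR_RGB2HSV);c=W["color"].max(2)
print("cork",blobs((h[...,1]>90)&(c>90)&(h[...,0]<20),200)); 
x,y=np.int32(p)-60;x=max(x,0);y=max(y,0);print(x,y);crop(W,x,y,120,120,5,"w3c")
E
```

```text
force: [0.1, -0.7, -0.8]
opening: 1.0
grasp_force: 0.0
3.3 [0.4211927  0.19295263 0.2575615 ] [3.12072193e+00 3.50960697e-01 1.25788845e-03]
[313.6094658  100.69582178]
cork [((np.float64(164.4), np.float64(70.2)), (143, 48, 43, 46, 1545)), ((np.float64(318.8), np.float64(108.3)), (278, 65, 81, 85, 4520))]
253 40
```

View pics/w3c.png

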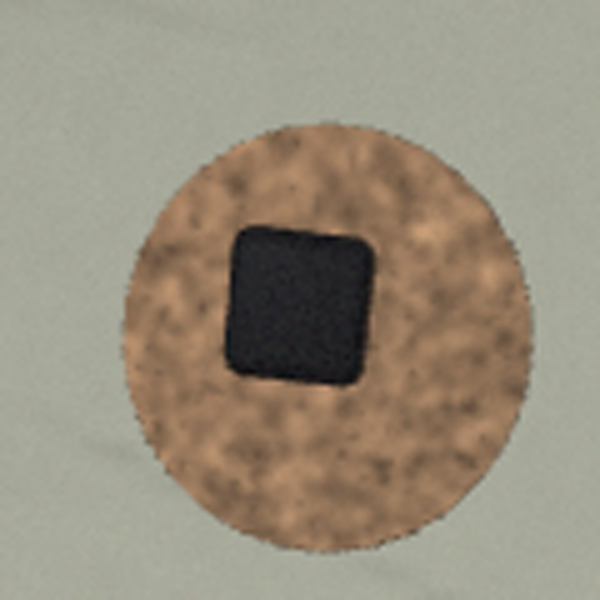

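w3c shows the cork disc with the square grip top at crop(300,305), which is frame (313,101), turned about 5 degrees. Next I'll fit the positions and heights.

```bash
python3 - <<'E'
from h import *
np.set_printoptions(precision=4,suppress=True)
w=[np.load(f"w{i}.npy",allow_pickle=True).item() for i in(1,2,3)];T=ctrl.snapshot("top")
def ell(d,p,r):
    h=cv2.cvtColor(d["color"],cv2.COLOR_RGB2HSV);m=((h[...,1]>90)&(d["color"].max(2)>90)&(h[...,0]<20)).astype(np.uint8)
    for k in cv2.findContours(m,0,1)[0]:
        e=cv2.fitEllipse(cv2.convexHull(k)) if len(k)>20 else None
        if e and np.hypot(e[0][0]-p[0],e[0][1]-p[1])<r:return e
e=[ell(w[1],(290,139),15),ell(w[2],(318,108),15),ell(T,(246,236),6)]
print([x[0] for x in e]);ms=[plane(d,x[0],.008) for d,x in zip((w[1],w[2],T),e)];print("mat",ms,"tri",tri(w[1],e[0][0],w[2],e[1][0]))
def blk(d,x0,y0,x1,y1,th):
    m=np.zeros((400,640),np.uint8);m[y0:y1,x0:x1]=d["color"].max(2)[y0:y1,x0:x1]<th
    k=max(cv2.findContours(m,0,1)[0],key=cv2.contourArea);return k
k=blk(w[2],283,70,343,130,70);r=cv2.minAreaRect(k);print(r)
P=np.array([plane(w[2],c,.148) for c in cv2.boxPoints(r)]);print("top ctr",P.mean(0),"edge angles",[np.degrees(np.arctan2(*(P[(i+1)%4]-P[i])[1::-1])) for i in range(4)],[np.linalg.norm(P[(i+1)%4]-P[i]) for i in range(4)])
# top centre in w2: print top-face blobs by brightness
kk=blk(w[1],250,115,310,170,70);print("w2 grip rect",cv2.minAreaRect(kk),cv2.boundingRect(kk),[tuple(map(int,q[0])) for q in cv2.approxPolyDP(cv2.convexHull(kk),1.5,True)])
for d,X in((w[1],P.mean(0)),):print("pred",[proj(d,p) for p in P])
g=w[0]["color"]; 
# bowl rim in w1: largest greyblue blob minus handles
h=cv2.cvtColor(g,cv2.COLOR_RGB2HSV)
def bowl(d,x0,y0,x1,y1):
    c=d["color"].astype(int);m=np.zeros((400,640),np.uint8);m[y0:y1,x0:x1]=((c[...,2]>=c[...,0]+1)|(c.min(2)>190))[y0:y1,x0:x1]
    m=cv2.morphologyEx(m,3,np.ones((5,5)));k=max(cv2.findContours(m,0,1)[0],key=cv2.contourArea)
    f=np.zeros_like(m);cv2.drawContours(f,[k],-1,1,-1);f=cv2.morphologyEx(f,2,cv2.getStructuringElement(2,(41,41)))
    k=max(cv2.findContours(f,0,1)[0],key=cv2.contourArea);return cv2.fitEllipse(k)
b1=bowl(w[0],255,5,420,210);b2=bowl(w[1],490,110,640,275)
print(b1,b2,plane(w[0],b1[0],.062),plane(w[1],b2[0],.062),tri(w[0],b1[0],w[1],b2[0]))
ha,hb=plane(w[0],(326,23),.05),plane(w[0],(344,190),.05);print("handles",ha,hb,(ha+hb)/2)
E
```

```text
Traceback (most recent call last):
TypeError: 'NoneType' object is not subscriptable
```

```bash
cat > fit.py <<'E'
from h import *
np.set_printoptions(precision=4,suppress=True)
w=[np.load(f"w{i}.npy",allow_pickle=True).item() for i in(1,2,3)]
def ell(d,x0,y0,x1,y1):
    h=cv2.cvtColor(d["color"],cv2.COLOR_RGB2HSV);m=np.zeros((400,640),np.uint8)
    m[y0:y1,x0:x1]=((h[...,1]>75)&(d["color"].max(2)>80)&(h[...,0]<25))[y0:y1,x0:x1]
    k=max(cv2.findContours(m,0,1)[0],key=cv2.contourArea);return cv2.fitEllipse(cv2.convexHull(k))
e=[ell(w[1],235,90,345,190),ell(w[2],260,50,380,165)]
print(e);print("mat",[plane(d,x[0],.008) for d,x in zip(w[1:],e)],"tri",tri(w[1],e[0][0],w[2],e[1][0]))
def blk(d,x0,y0,x1,y1,th):
    m=np.zeros((400,640),np.uint8);m[y0:y1,x0:x1]=d["color"].max(2)[y0:y1,x0:x1]<th
    return max(cv2.findContours(m,0,1)[0],key=cv2.contourArea)
r=cv2.minAreaRect(blk(w[2],283,70,343,130,70));print(r)
P=np.array([plane(w[2],c,.148) for c in cv2.boxPoints(r)])
E_=[P[(i+1)%4]-P[i] for i in range(4)]
print("top ctr",P.mean(0),"edges",[(np.degrees(np.arctan2(v[1],v[0])),np.linalg.norm(v)) for v in E_])
kk=blk(w[1],250,115,310,170,70);print("w2 hull",[tuple(map(int,q[0])) for q in cv2.approxPolyDP(cv2.convexHull(kk),1.5,True)])
print("pred corners in w2",[proj(w[1],p) for p in P])
def bowl(d,x0,y0,x1,y1):
    c=d["color"].astype(int);m=np.zeros((400,640),np.uint8);m[y0:y1,x0:x1]=((c[...,2]>=c[...,0]+1)|(c.min(2)>190))[y0:y1,x0:x1]
    m=cv2.morphologyEx(m,3,np.ones((5,5)));k=max(cv2.findContours(m,0,1)[0],key=cv2.contourArea)
    f=np.zeros_like(m);cv2.drawContours(f,[k],-1,1,-1);f=cv2.morphologyEx(f,2,cv2.getStructuringElement(2,(41,41)))
    return cv2.fitEllipse(max(cv2.findContours(f,0,1)[0],key=cv2.contourArea))
b1=bowl(w[0],255,5,420,210);b2=bowl(w[1],490,110,640,275)
print("bowl",b1,b2,plane(w[0],b1[0],.062),plane(w[1],b2[0],.062),"tri",tri(w[0],b1[0],w[1],b2[0]))
ha,hb=plane(w[0],(326,23),.05),plane(w[0],(344,190),.05);print("handles",ha,hb,(ha+hb)/2)
E
python3 fit.py
```

```text
[((289.5930480957031, 138.0789337158203), (71.96360778808594, 74.67736053466797), 147.57997131347656), ((317.94146728515625, 107.1180648803711), (81.15151977539062, 84.87077331542969), 178.6412811279297)]
mat [array([0.4914, 0.21  , 0.008 ]), array([0.4915, 0.2102, 0.008 ])] tri [0.4914 0.2101 0.0075]
((312.2992248535156, 100.70901489257812), (28.428224563598633, 30.14840316772461), 5.19442892074585)
top ctr [0.4996 0.2159 0.148 ] edges [(np.float64(6.128468024801342), np.float64(0.021776021654299146)), (np.float64(-81.9506418600434), np.float64(0.021262542307672112)), (np.float64(-172.1156079737335), np.float64(0.02182463893255467)), (np.float64(97.89060079225943), np.float64(0.021929712072016914))]
w2 hull [(289, 130), (292, 140), (280, 160), (260, 158), (259, 144), (262, 135), (273, 128)]
pred corners in w2 [array([257.698 , 159.2069]), array([259.0598, 135.0297]), array([283.0905, 137.186 ]), array([281.8402, 161.3814])]
bowl ((335.8032531738281, 105.53903198242188), (131.86827087402344, 166.6529541015625), 174.88966369628906) ((570.1814575195312, 192.872314453125), (121.71693420410156, 147.02685546875), 42.92368698120117) [ 0.5123 -0.1533  0.062 ] [ 0.5127 -0.1463  0.062 ] tri [ 0.512  -0.1537  0.0539]
handles [ 0.5918 -0.123   0.05  ] [ 0.4144 -0.1894  0.05  ] [ 0.5031 -0.1562  0.05  ]
```

```bash
python3 -m inch '[[0.3,-0.02,0.1,0,0,0.03,1],[0.54,-0.033,0.2,0,0,0.03,1],[0.54,-0.033,0.2,0,0,0.03,1],[0.54,-0.033,0.2,0,0,0.03,1],[0.54,-0.033,0.2,0,0,0.03,1]]' | tail -3
python3 - <<'E'
from h import *
s=ctrl.read_state();R=Ro.from_rotvec(s["eef_rot"]).as_matrix();print(s["time"],s["ee_pos"],np.degrees(np.arctan2(R[1,0],R[0,0])),R[:,2])
print(R.T@(np.array([.4996,.2159,.106])-s["ee_pos"])/.15)
E
```

```text
force: [0.6, 0.8, -0.2]
opening: 1.001
grasp_force: 0.0
3.9 [0.49742751 0.21755453 0.22773225] 7.590019749870213 [ 1.97441662e-06 -2.93533421e-04 -9.99999957e-01]
[0.01292932 0.0126102  0.81155156]
```

```bash
python3 -m inch '[[0.01,0.01,0.25,0,0,0,1],[0.01,0.01,0.5,0,0,0,1],[0.01,0.01,0.7,0,0,0,1],[0.01,0.01,0.81,0,0,0,1],[0.01,0.01,0.81,0,0,0,1],[0.01,0.01,0.81,0,0,0,0],[0.01,0.01,0.81,0,0,0,0],[0.01,0.01,0.81,0,0,0,0]]' 60
python3 -m inch '[[0,0,0,0,0,0,0],[0,0,0,0,0,0,0],[0,0,0,0,0,0,0],[0,0,0,0,0,0,0]]' 60
python3 -m inch '[[0,0,-0.2,0,0,0,0],[0,0,-0.45,0,0,0,0],[0,0,-0.6,0,0,0,0],[0,0,-0.6,0,0,0,0],[0,0,-0.6,0,0,0,0]]' 80
python3 - <<'E'
from h import *
W=ctrl.snapshot("wrist");S=ctrl.snapshot("scene");s=ctrl.read_state();print(s["time"],s["ee_pos"],s["opening"],s["grasp_force"])
a=cv2.resize(S["color"][150:300,220:420],(700,525),interpolation=2);b=cv2.resize(W["color"],(480,300))
cv2.imwrite("pics/g1.png",a[:,:,::-1])
E
```

```text
time: 4.7
ee_pos: [0.5001, 0.2175, 0.1073]
eef_rot: [-3.134, -0.209, -0.004]
force: [-0.4, 0.5, 0.4]
opening: 0.514
grasp_force: 0.0
time: 5.1
ee_pos: [0.4999, 0.2171, 0.1068]
eef_rot: [-3.135, -0.209, -0.002]
force: [-0.7, -1.3, 6.7]
opening: 0.251
grasp_force: 58.9
time: 5.6
ee_pos: [0.4988, 0.2169, 0.1955]
eef_rot: [3.134, 0.21, -0.001]
force: [-0.8, -0.1, -2.8]
opening: 0.248
grasp_force: 78.8
5.7 [0.49813583 0.21656668 0.19432907] 0.2482475987852996 78.74331593513489
```

View pics/g1.png

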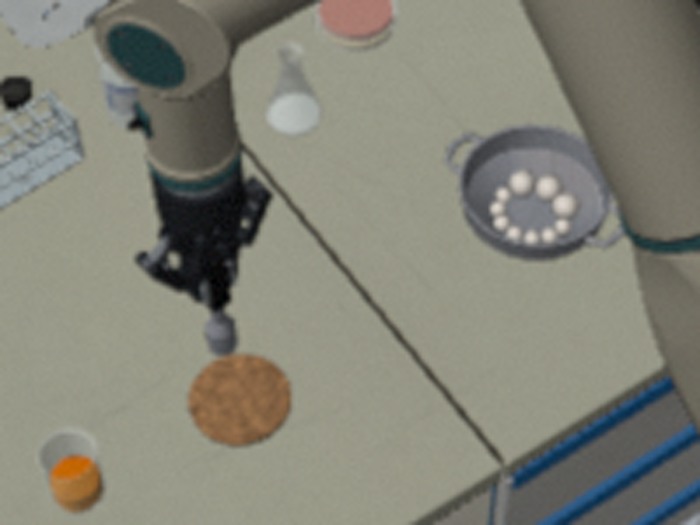

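The stirrer is held upright, clear of the mat at crop(240,398). The bowl is undisturbed at crop(536,190). I'll move to it now.

```bash
python3 -m inch '[[-0.1,0.2,-0.1,0,0,0,0],[-0.2,0.45,-0.13,0,0,0,0],[-0.3,0.7,-0.13,0,0,0,0],[-0.35,0.9,-0.13,0,0,0,0],[-0.35,0.9,-0.13,0,0,0,0]]' |head -2
python3 -m inch '[[-0.1,0.25,0,0,0,0,0],[-0.2,0.5,0,0,0,0,0],[-0.3,0.75,0,0,0,0,0],[-0.36,0.9,0,0,0,0,0],[-0.36,0.9,0,0,0,0,0]]' |head -2
python3 -m inch '[[0,0.25,0,0,0,0,0],[0,0.5,0,0,0,0,0],[0,0.62,0,0,0,0,0],[0,0.62,0,0,0,0,0],[0,0.62,0,0,0,0,0]]' |head -2
cat > look.py <<'E'
import sys
from h import *
W=ctrl.snapshot("wrist");s=ctrl.read_state();R=Ro.from_rotvec(s["eef_rot"]).as_matrix()
print(s["time"],s["ee_pos"],"yaw",np.degrees(np.arctan2(R[1,0],R[0,0])),"open",s["opening"],s["grasp_force"])
np.save(sys.argv[1]+".npy",W,allow_pickle=True);p=proj(W,(.505,-.157,.03));print(p)
x,y=[max(0,int(v)) for v in p-np.array([133,100])];x=min(x,374);y=min(y,200);print("crop origin",x,y);crop(W,x,y,266,200,3,sys.argv[1])
E
python3 look.py b1
```

```text
time: 6.2
ee_pos: [0.4632, 0.0707, 0.2139]
time: 6.7
ee_pos: [0.428, -0.0678, 0.2142]
time: 7.2
ee_pos: [0.442, -0.1554, 0.2145]
7.25 [ 0.44200169 -0.15486662  0.21463609] yaw 7.769469871659472 open 0.24493013408202655 79.66502666473389
[329.39766867 119.56660057]
crop origin 196 19
```

View pics/b1.png

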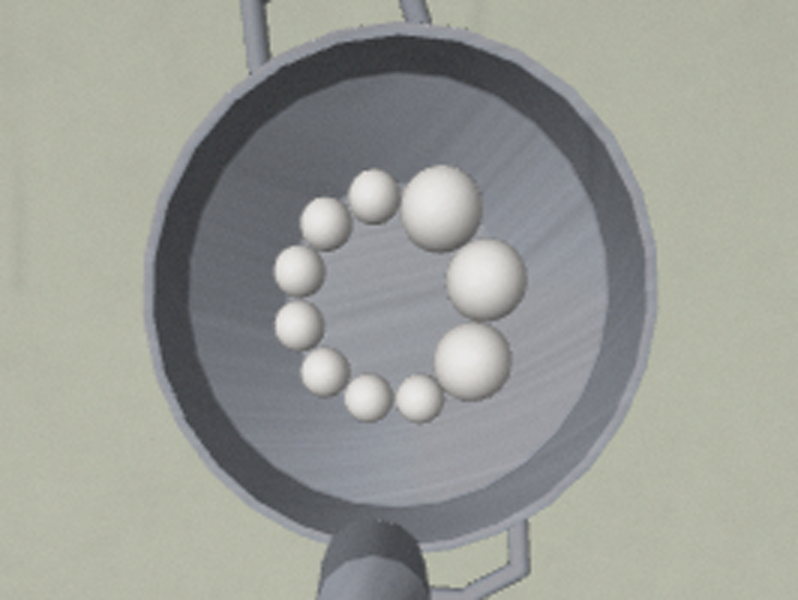

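b1 shows the rim from crop x 144 to 657 and y 22 to about 553. The beads form a touching ring: large at (441,208), (486,279) and (472,361), and seven small ones on the left.

```bash
python3 - <<'E'
from h import *
np.set_printoptions(precision=4,suppress=True)
W=np.load("b1.npy",allow_pickle=True).item();f=lambda x,y:(196+(x+.5)/3-.5,19+(y+.5)/3-.5)
print("rim L/R/T",*[plane(W,f(*p),.062)[:2] for p in((144,287),(657,287),(400,22))],plane(W,f(400.5,287),.062),plane(W,f(398,289.5),.036))
C=(plane(W,f(400.5,287),.062)+plane(W,f(398,289.5),.036))[:2]/2;print(C)
for p in((441,208),(486,279),(472,361)):
    q=plane(W,f(*p),.022)[:2]-C;print("L",q,np.hypot(*q))
for p in((374,196),(325,222),(299,271),(299,325),(325,372),(368,397),(419,398)):
    q=plane(W,f(*p),.016)[:2]-C;print("s",q,np.hypot(*q))
s=ctrl.read_state();R=Ro.from_rotvec(s["eef_rot"]).as_matrix();print(R.T@(np.r_[C,.2]-s["ee_pos"])/.15, "units per mm bowl y:",R.T@np.array([.35,-.937,0])/.15)
E
```

```text
rim L/R/T [ 0.5012 -0.0779] [ 0.5222 -0.2317] [ 0.5816 -0.1444] [ 0.5117 -0.1548  0.062 ] [ 0.5095 -0.1551  0.036 ]
[ 0.5106 -0.155 ]
L [ 0.0261 -0.0111] 0.028385193257825993
L [ 0.0056 -0.0301] 0.03061996034474798
L [-0.0225 -0.0301] 0.037616510404583026
s [0.027  0.0117] 0.029447330858469904
s [0.0165 0.0273] 0.03186813204932197
s [-0.0008  0.0344] 0.034384734321934424
s [-0.0191  0.0324] 0.03758108754668817
s [-0.0344  0.0212] 0.04037881794244596
s [-0.0412  0.0046] 0.04148945885775869
s [-0.0391 -0.014 ] 0.041493749464025634
[0.4531 0.0627 0.097 ] units per mm bowl y: [ 1.4674  6.5047 -0.0131]
```

Fixing the centre from the near rim and the bead ring gives about (0.503,-0.155). Now I'll move over it.

```bash
python3 -m inch '[[0.2,0.03,0,0,0,0,0],[0.4,0.055,0.1,0,0,0,0],[0.4,0.055,0.2,0,0,0,0],[0.4,0.055,0.2,0,0,0,0],[0.4,0.055,0.2,0,0,0,0]]' |head -2
python3 - <<'E'
from h import *
s=ctrl.read_state();R=Ro.from_rotvec(s["eef_rot"]).as_matrix();print(s["ee_pos"],R.T@(np.array([.503,-.155,.1108])-s["ee_pos"])/.15,s["force"])
E
```

```text
time: 7.75
ee_pos: [0.5018, -0.1555, 0.185]
[ 0.50179981 -0.1555142   0.18501261] [ 0.00935422 -0.00173437  0.49473585] [ 1.01557745 -0.25221781 -2.27425575]
```

```bash
python3 -m inch '[[0.01,0,0.1,0,0,0,0],[0.01,0,0.2,0,0,0,0],[0.01,0,0.3,0,0,0,0],[0.01,0,0.4,0,0,0,0],[0.01,0,0.49,0,0,0,0],[0.01,0,0.49,0,0,0,0]]' 
python3 -m inch '[[0.016,0.07,0,0,0,0,0],[0.033,0.143,0,0,0,0,0],[0.033,0.143,0,0,0,0,0],[0.12,0.085,0,0,0,0,0],[0.146,-0.012,0,0,0,0,0],[0.103,-0.105,0,0,0,0,0],[0,-0.147,0,0,0,0,0],[-0.033,-0.143,0,0,0,0,0]]'
python3 -m inch '[[0.016,0.07,0,0,0,0,0],[0.033,0.143,0,0,0,0,0]]'
```

```text
time: 8.35
ee_pos: [0.5029, -0.1562, 0.1113]
eef_rot: [-3.134, -0.21, 0.004]
force: [-0.8, -0.4, -2.7]
opening: 0.249
grasp_force: 79.6
time: 9.15
ee_pos: [0.4954, -0.1331, 0.1119]
eef_rot: [-3.133, -0.216, 0.002]
force: [0.1, 1.2, -1.7]
opening: 0.246
grasp_force: 79.7
time: 9.35
ee_pos: [0.5055, -0.1574, 0.1121]
eef_rot: [3.134, 0.211, 0.003]
force: [-0.1, 0.8, -2.7]
opening: 0.247
grasp_force: 79.6
```

```bash
python3 -m inch '[[0.033,0.143,0,0,0,0,0],[-0.067,0.131,0,0,0,0,0],[-0.135,0.057,0,0,0,0,0],[-0.14,-0.043,0,0,0,0,0],[-0.08,-0.123,0,0,0,0,0],[-0.033,-0.143,0,0,0,0,0],[-0.033,-0.143,0,0,0,0,0],[0,0,0,0,0,0,0]]' | grep -E "force|ee_pos"
python3 -m inch '[[0.036,0.155,0,0,0,0,0],[0.13,0.093,0,0,0,0,0],[0.159,-0.012,0,0,0,0,0],[0.112,-0.114,0,0,0,0,0],[0,-0.159,0,0,0,0,0],[-0.112,-0.112,0,0,0,0,0],[-0.159,0,0,0,0,0,0],[-0.112,0.112,0,0,0,0,0]]' | grep -E "force|ee_pos"
python3 -m inch '[[0.12,0.045,0,0,0,0,0],[0.22,0.01,0,0,0,0,0],[0.27,-0.112,0,0,0,0,0],[0.22,-0.22,0,0,0,0,0],[0.112,-0.27,0,0,0,0,0],[0.112,-0.2,0,0,0,0,0],[0.112,-0.112,0,0,0,0,0],[0.112,-0.112,0,0,0,0,0]]' | grep -E "time|force|ee_pos"
python3 -m inch '[[0,0,-0.2,0,0,0,0],[0,0,-0.45,0,0,0,0],[-0.2,0,-0.65,0,0,0,0],[-0.4,-0.05,-0.68,0,0,0,0],[-0.4,-0.05,-0.68,0,0,0,0],[-0.4,-0.05,-0.68,0,0,0,0]]' | grep -E "time|force|ee_pos"
python3 look.py b2
```

```text
ee_pos: [0.5038, -0.1539, 0.1116]
force: [0.6, 0.5, -2.9]
grasp_force: 79.6
ee_pos: [0.4878, -0.176, 0.1118]
force: [0.0, 0.9, -1.8]
grasp_force: 80.0
time: 11.75
ee_pos: [0.5054, -0.1604, 0.112]
force: [-0.8, -0.3, -1.4]
grasp_force: 79.8
time: 12.35
ee_pos: [0.444, -0.158, 0.2143]
force: [0.8, -0.2, -2.3]
grasp_force: 79.9
12.4 [ 0.44463131 -0.15783889  0.21404652] yaw 7.603859120294182 open 0.24402849784497008 79.89738464355469
[325.95369374 121.60389737]
crop origin 192 21
```

View pics/b2.png

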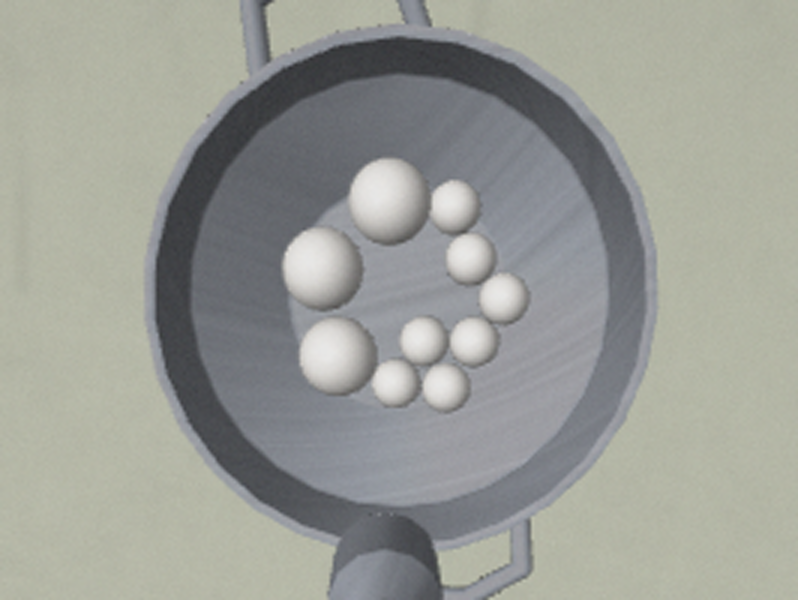

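b2 shows the ring order kept. The middle large bead at (322,268) is about 4 cm from the nearest small at (425,340), and the other two large beads touch small ones. A small bead in the centre would fix it, so I'll crowd the ring by running the foot on it. I'll lift there instead of at the centre and detect the beads numerically.

```bash
cat > beads.py <<'E'
import sys
from h import *
def beads(d):
    C=np.array([.503,-.155,.02]);p=proj(d,C);c=d["color"].astype(int)
    m=((c.min(2)>165)&(c[...,0]>=c[...,2]-4)).astype(np.uint8)
    yy,xx=np.mgrid[:400,:640];m[np.hypot(xx-p[0],yy-p[1])>75]=0
    M=cv2.resize(m*255,None,fx=4,fy=4,interpolation=2);M=(M>127).astype(np.uint8)
    M=cv2.morphologyEx(M,3,np.ones((9,9)));D=cv2.distanceTransform(M,2,5)
    out=[]
    while D.max()>18:
        i=np.unravel_index(D.argmax(),D.shape);r=D[i];out.append(((i[1]/4)-.375,(i[0]/4)-.375,r/4));cv2.circle(D,(int(i[1]),int(i[0])),int(r*1.05),0,-1)
    return out
if __name__=="__main__":
    np.set_printoptions(precision=1,suppress=True)
    d=np.load(sys.argv[1]+".npy",allow_pickle=True).item();b=beads(d)[:10];print([round(x[2],1) for x in b])
    P=np.array([1000*(plane(d,x[:2],.021 if i<3 else .016)-[.503,-.155,0]) for i,x in enumerate(b)])
    P[:,2]=[20]*3+[15]*(len(P)-3);print("xy mm from centre:",P[:,:2].tolist())
    for i in range(3):print(np.sort(np.linalg.norm(P[3:]-P[i],axis=1))[:3])
E
python3 beads.py b2
python3 -m inch '[[0.2,0.02,0,0,0,0,0],[0.4,0.04,0.1,0,0,0,0],[0.4,0.04,0.3,0,0,0,0],[0.4,0.04,0.5,0,0,0,0],[0.4,0.04,0.6,0,0,0,0],[0.4,0.04,0.68,0,0,0,0],[0.4,0.04,0.68,0,0,0,0]]' | grep -E "time|force|ee_pos"
```

```text
[np.float32(10.2), np.float32(9.8), np.float32(9.8), np.float32(6.5), np.float32(6.5), np.float32(6.5), np.float32(6.3), np.float32(6.3), np.float32(6.2), np.float32(6.0)]
xy mm from centre: [[35.98287918097809, 9.562644267311542], [-18.493720125485723, 21.064614745830212], [10.922518102914891, 29.627149720835966], [35.923010353417716, -14.012401390070206], [19.952453091832357, -22.10637132338464], [-8.52080987056153, -28.163303820454484], [7.480601084510208, -35.71171378990226], [-10.393857643092808, -10.213164379293149], [-25.51782136001912, -20.737613550513178], [-27.177177533189877, -2.197880768600058]]
[24.1 35.8 50.7]
[25.3 32.7 42.7]
[45.5 49.9 50.5]
time: 13.1
ee_pos: [0.5044, -0.1547, 0.11]
force: [-0.5, 1.3, -1.8]
grasp_force: 79.6
```

```bash
python3 -m inch '[[0.122,0.122,-0.01,0,0,0,0],[0.122,0.122,-0.01,0,0,0,0],[0.045,0.167,-0.01,0,0,0,0],[-0.045,0.167,-0.01,0,0,0,0],[-0.122,0.122,-0.01,0,0,0,0],[-0.167,0.045,-0.01,0,0,0,0],[-0.167,-0.045,-0.01,0,0,0,0],[-0.167,-0.045,-0.01,0,0,0,0]]' | grep -E "time|force|ee_pos"
python3 -m inch '[[0.045,-0.077,0,0,0,0,0],[0.122,-0.122,0,0,0,0,0],[0.212,-0.122,0,0,0,0,0],[0.289,-0.077,0,0,0,0,0],[0.334,0,0,0,0,0,0],[0.334,0.09,0,0,0,0,0],[0.289,0.167,0,0,0,0,0],[0.289,0.167,0,0,0,0,0]]' | grep -E "time|force|ee_pos"
python3 -m inch '[[0,0,-0.2,0,0,0,0],[0,0,-0.45,0,0,0,0],[-0.2,-0.05,-0.65,0,0,0,0],[-0.5,-0.16,-0.68,0,0,0,0],[-0.52,-0.16,-0.68,0,0,0,0],[-0.52,-0.16,-0.68,0,0,0,0]]' | grep -E "time|force|ee_pos"
python3 look.py b3;python3 beads.py b3
```

```text
time: 13.9
ee_pos: [0.478, -0.149, 0.1136]
force: [0.4, 0.1, -2.1]
grasp_force: 80.0
time: 14.7
ee_pos: [0.5225, -0.1743, 0.113]
force: [-2.0, 0.4, -3.2]
grasp_force: 79.9
time: 15.3
ee_pos: [0.4423, -0.1582, 0.2158]
force: [0.5, -0.1, -2.7]
grasp_force: 80.0
15.35 [ 0.44418794 -0.15830417  0.2158171 ] yaw 7.587304326239935 open 0.2502417233978661 79.99395489692688
[325.9667485  119.56308839]
crop origin 192 19
[np.float32(10.4), np.float32(10.2), np.float32(9.8), np.float32(6.2), np.float32(6.2), np.float32(6.2), np.float32(6.2), np.float32(6.0), np.float32(6.0), np.float32(6.0)]
xy mm from centre: [[-8.522483943843252, -21.823372479714553], [34.78226076263646, 11.471022236185485], [17.258798541274878, 34.010066936044744], [-14.585848211448926, -0.7238109894080746], [8.817364473407308, 2.4938477433880113], [-3.6801747059427847, 16.66440894354096], [-30.749108897225597, -14.614506004451327], [-5.789069767001442, 36.28259915576273], [-32.653071998142934, 3.7336466216936204], [-21.48910345419408, 18.60849345672283]]
[22.5 23.9 30.3]
[27.9 39.1 47.8]
[23.7 27.6 33. ]
```

All three large beads now have a small one within 28 mm. I'll take the stirrer back to the mat.

```bash
python3 -m inch '[[0.06,-0.2,0,0,0,0,0],[0.12,-0.45,0,0,0,0,0],[0.2,-0.7,0,0,0,0,0],[0.25,-0.9,0,0,0,0,0],[0.25,-0.9,0,0,0,0,0]]' |head -2
python3 -m inch '[[0.06,-0.25,0,0,0,0,0],[0.12,-0.5,0,0,0,0,0],[0.2,-0.75,0,0,0,0,0],[0.25,-0.9,0,0,0,0,0],[0.25,-0.9,0,0,0,0,0]]' |head -2
python3 -m inch '[[0.06,-0.25,0.1,0,0,0,0],[0.13,-0.5,0.2,0,0,0,0],[0.13,-0.58,0.3,0,0,0,0],[0.13,-0.58,0.4,0,0,0,0],[0.13,-0.58,0.4,0,0,0,0],[0.13,-0.58,0.4,0,0,0,0]]' |head -2
python3 look.py m1 | head -1
python3 - <<'E'
from h import *
W=np.load("m1.npy",allow_pickle=True).item();print(proj(W,(.503,-.155,.02)))
s=ctrl.read_state();R=Ro.from_rotvec(s["eef_rot"]).as_matrix();print(R[:,2],R.T@(np.array([.4914,.2101,.1075])-s["ee_pos"])/.15,s["time"])
E
```

```text
time: 15.85
ee_pos: [0.4655, -0.0134, 0.2153]
time: 16.35
ee_pos: [0.4842, 0.1244, 0.2152]
time: 16.95
ee_pos: [0.4908, 0.2075, 0.1551]
17.0 [0.49110807 0.20770854 0.15563145] yaw 7.540950184334416 open 0.24730421016875134 80.04351854324341
[691.40421673 228.12358771]
[ 8.56818655e-04 -3.39609307e-04 -9.99999575e-01] [ 0.00376343 -0.01569391  0.32087248] 17.0
```

```bash
python3 -m inch '[[0,-0.015,0.1,0,0,0,0],[0,-0.015,0.2,0,0,0,0],[0,-0.015,0.27,0,0,0,0],[0,-0.015,0.3,0,0,0,0],[0,-0.015,0.315,0,0,0,0],[0,-0.015,0.32,0,0,0,0],[0,-0.015,0.32,0,0,0,0]]'
```

```text
time: 17.7
ee_pos: [0.4901, 0.2111, 0.1078]
eef_rot: [-3.134, -0.209, -0.001]
force: [-0.3, 0.5, -2.9]
opening: 0.247
grasp_force: 80.3
```

```bash
python3 -m inch '[[0,0,0.005,0,0,0,0],[0,0,0.01,0,0,0,0],[0,0,0.01,0,0,0,0]]'
```

```text
time: 18.0
ee_pos: [0.4902, 0.2112, 0.1067]
eef_rot: [-3.134, -0.21, -0.002]
force: [-0.7, -0.4, 3.7]
opening: 0.249
grasp_force: 81.3
```

Contact is felt: the force went from -2.9 to +3.7 N. I'll release and rise straight up.

```bash
python3 -m inch '[[0,0,0,0,0,0,0.35],[0,0,0,0,0,0,0.5],[0,0,0,0,0,0,0.8],[0,0,0,0,0,0,1],[0,0,0,0,0,0,1],[0,0,0,0,0,0,1]]' | grep -E "force|opening"
python3 -m inch '[[0,0,-0.1,0,0,0,1],[0,0,-0.3,0,0,0,1],[0,0,-0.6,0,0,0,1],[0,0,-0.85,0,0,0,1],[0,0,-0.85,0,0,0,1]]' | head -2
python3 -m inch '[[-0.3,0.1,0,0,0,0,1],[-0.53,0.6,0,0,0,0,1],[-0.53,1,0,0,0,0,1],[-0.53,1,0,0,0,0,1],[-0.53,1,0,0,0,0,1]]' | head -2
python3 -m inch '[[0,0.3,0,0,0,0,1],[0,0.3,0,0,0,0,1]]' | head -2
python3 look.py f1; cp f1.npy f.npy; python3 beads.py f1
python3 - <<'E'
from h import *
W=np.load("f1.npy",allow_pickle=True).item();cv2.imwrite("pics/f.png",W["color"][:,:,::-1])
E
```

```text
force: [0.5, 0.7, 0.9]
opening: 1.001
grasp_force: 0.0
time: 19.1
ee_pos: [0.4928, 0.2126, 0.2383]
time: 19.6
ee_pos: [0.4297, 0.0456, 0.2327]
time: 19.8
ee_pos: [0.4371, 0.0023, 0.2328]
19.85 [0.43688221 0.00499126 0.2327992 ] yaw 7.3562531379314375 open 1.0022511556901161 0.0
[471.41715009 132.50882047]
crop origin 338 32
[np.float32(10.1), np.float32(9.8), np.float32(9.6), np.float32(6.0), np.float32(6.0), np.float32(6.0), np.float32(6.0), np.float32(5.9), np.float32(5.8), np.float32(5.8)]
xy mm from centre: [[35.60746998066166, 8.441731846559803], [17.47898495026101, 31.34625894473024], [-8.400815297781584, -24.11384685588283], [8.557541628189224, 0.6704416543467373], [-5.891631147393939, 35.10167446147676], [-21.34438020107804, 16.937162502979664], [-3.332042247340017, 15.058187841012954], [-32.19961264215099, 2.6034515531459244], [-30.153132794977555, -15.789764058272231], [-13.98563512582257, -2.0747763489183946]]
[28.6 39.8 49.6]
[24.2 26.9 32.3]
[23.3 23.8 30.4]
```

View pics/f.png

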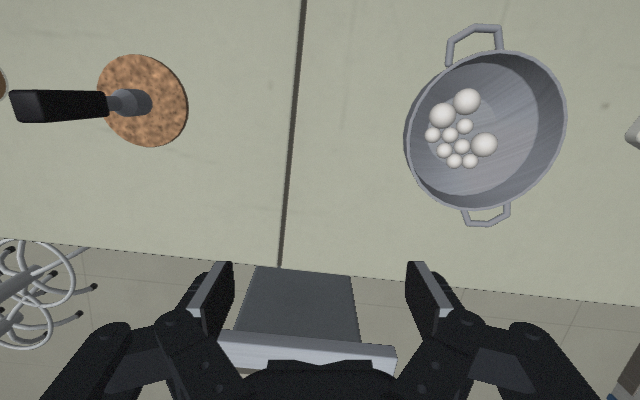

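The last picture shows the beads blended at rest in the bowl. The stirrer is on the mat at (140,103) with its grip top at (27,105). I'll check that it stands upright, then hand in.

```bash
python3 - <<'E'
from h import *
W=np.load("f1.npy",allow_pickle=True).item();print(proj(W,(.4905,.211,.148)),proj(W,(.4905,.211,.009)))
c=W["color"].max(2);m=np.zeros_like(c);m[80:130,5:115]=c[80:130,5:115]<60;print(blobs(m,100))
print(proj(W,(.4905,.211,.113)))
E
```

```text
[ 25.48082695 104.59037996] [139.48209023 100.95755159]
[((np.float64(58.4), np.float64(105.1)), (9, 90, 106, 33, 2842))]
[ 65.96591613 103.30025934]
```

The projection matches an upright stirrer in the middle of the mat.

```bash
python3 -c "
from station import ctrl
print(ctrl.hand_in())"
```

```text
the job is handed in; nothing more can be done
None
```

The beads are blended, with every large bead having a small one within about 29 mm centre to centre (38 mm allowed); the stirrer stands upright in the middle of its mat, and the job was handed in at about 20 s with no verdict shown.

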